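# Clamp the sample press and draw its piston up to the pointer

## Task

Set the dose on the small sample press: first swing the toggle clamp's handle down over centre so that its foot locks the press cylinder into its nest. Then take the piston by its knob and draw it straight up, partway out of the bore, until the collar on its rod is level with the pointer, keeping it in line with the bore and not pressed hard against its side. Finish while holding it still there (do not let go or push it back), with the clamp locked, the pointer setting untouched and the dropper bottle and the dish behind the press left alone.

Things in the scene. Friction and masses are not known exactly. Their poses are not given: they have to be found in the camera images.
- stand: Aluminium base plate of the press, fixed, 100 x 225 mm, top 12 mm above the worktop. Origin: on the worktop under the axis of the nest (ring lip 94 mm across, 5 mm high) that holds the cylinder. Its y axis points to the gauge post (64 mm away, 10 mm thick, top at 150 mm); the toggle clamp lies along -y and moves in the plane x = 0 of this frame. World yaw within 0.4 rad of zero.
- cylinder: Loose upright steel press cylinder (about 0.4 kg) sitting in the nest: round foot 80 mm across and 8 mm thick, on it a tube 40 mm across up to 70 mm height with a bore of 21 mm that goes down to the foot (62 mm deep). Origin: centre of its underside, z axis up along the bore.
- bore_mouth (a point): Centre of the bore at the cylinder's upper rim.
- piston: Loose steel piston (about 0.25 kg): from its flat lower end up: rod 20 mm thick, 66 mm; collar 34 mm across, 5 mm thick; neck 16 mm thick; round grey ribbed knob 26 mm across, 26 mm high, top at 114 mm. Origin: centre of lower end, z up. It starts at the bottom of the bore (origin 8 mm above the cylinder's); only weight and rubbing resist; let go, it drops back; pulled askew, it tilts and jams.
- piston_collar (a point): Centre of the collar, at half its thickness (68.5 mm above the piston's lower end). This is to be brought to the height of pointer_tip.
- piston_knob (a point): Centre of the piston's knob (101 mm above the piston's lower end, 32.5 mm above the collar's centre), the place to grip. Gripping from above with the fingers on the stand's +x and -x sides keeps clear of the gauge post and pointer.
- pointer_tip (a point): Inner tip of the pointer, a thin horizontal steel needle clamped on the gauge post, 24 mm from the bore's axis on the stand's +y side. It is set 21 to 42 mm above the height of the collar at the start.
- pointer (a joint): Setting of the pointer along the post, 0 to 0.04 m upwards; held by friction, to be left as it is.
- clamp_handle (a joint): Toggle clamp handle, rad: 0 = open, rising from its pivot away from the nest at 1.134 rad above level; it swings away from the nest and down (elevation = 1.134 - value); dead centre 0.92; stop at 1.0 = locked. Stiff (about 2 N at the grip, 5 N near dead centre), then stays at the stop. It drives the clamp arm, which swings from upright down onto the cylinder's foot.
- handle_pivot (a point): Pivot of the clamp handle, at x 0, y -126 mm, z 42 mm in the stand's frame; the axis is the stand's x axis.
- handle_grip (a point): Point on the axis of the handle's round grey grip, 70 mm from the pivot. The grip is 16 mm thick and reaches from 30 to 100 mm from the pivot. It can be pushed from the nest side and above with shut fingers, along its arc.
- bottle_a: Dropper bottle 33 mm across, 67 mm high, standing just behind the press; leave alone. Origin: centre of underside.
- dish_a: Petri dish with lid, 63 mm across, 15 mm high, just behind the press; leave alone. Origin: centre of underside.
There are look-alikes about, which are no part of the job. Several things have the shape of the piston; the one meant has the colours described above. What is shaped like the cylinder but black is not meant.

How it is judged:
By the outcome, as a careful person would: the job done as asked, in the order asked, and still so for the second after the job is handed in, while the arm keeps its last pose, push and grip.
It also fails if it takes over 53 s, if anything falls off the work surface, if the arm or the gripper's body presses on something with over 40 N, if the wrist force passes 120 N, or if a joint passes its speed limit or range.

## Robot

A 6-joint arm with a two-finger parallel gripper is mounted at the origin on a cart in front of the work surface, level with it; the furniture and walls round the work are solid. World frame = base frame: x ahead of the robot, y to its left, z up, the work surface at z = 0. Lengths are in m, angles in rad, forces in N, time in s.
With the tool pointing down it reaches from about 0.225 to 0.875 m from the base axis. Payload 3.4 kg.
Tool frame: the origin (TCP) lies midway between the tips of the shut fingers; the grasp point (between the pads) lies 19 mm behind it; z points along the fingers, y is the line along which they close (so a half turn about z gives the same grasp; the last joint's range is limited). The gripper opens to 85 mm and grips with 20 to 120 N. Pads are 22 mm wide; open, the fingers measure 114 mm over their backs; the gripper's body (76 mm by 85 mm) begins 54 mm behind the grasp point. The pads swing forward as they close: fully open they stand 13 mm farther back than shut.
Start: joints at [-1.354, 0.276, 1.505, -0, 1.361, -0.121], TCP at [0.191, -0.543, 0.231] pointing down, gripper open.
Joint ranges: [-2.89, 2.89], [-0.75, 2.08], [0.22, 2.7], [-1.18, 4.32], [0.11, 2.71], [-2.7, 2.7]. Speed limits (rad/s): [2.57, 2.57, 3.14, 3.14, 3.14, 3.14].

## Interface

Orientations are given as a unit quaternion [w, x, y, z].
In Python, from rig import * gives the robot as it stands.
- The arm moves only by the tool apply_moves, never from a script. Its argument "steps" is one flat list of numbers, 4 for each row, row after row: the shift along the world's x, y, z in cm, then the turn about the world's z in degrees. A call has 1 to 8 rows; each row is the pose to reach, as a shift and turn from the pose commanded when the call began; what a row does not reach only later rows make up. A row lasts 1/12 s, in which the tool goes at most 41.7 mm and 7.16 degrees, less where a joint would pass 70% of its speed; a pose out of reach is approached as far as the arm can. A call with a gripper value outside its range is refused whole. "jaw" is the closure in counts, from 0 (fully open) to 255 (shut), set as the call begins (left out, the last holds). The fingers move at their own pace and stop on an object; "newtons" is the grip in N (left out, the last holds). Time passes only in rows, so rows that repeat a pose let the fingers close. It gives the time, the measured TCP pose, the force, the opening and the grip force at its end, in the units of the state.
- get_state(): the state, without advancing time (a new reading comes with each control period).
- get_image(name): name is "scene" or "top" or "wrist"; returns the picture (400x640x3 uint8, red, green, blue); there is no depth.
- calibration(name): a dict with "fx", "fy", "cx", "cy" (pixels), "xyz" and "rotation" of the camera in the world. Camera axes: x right, y up, looking along -z (the intrinsics and any distortion apply to the point x, -y, -z); pixel columns grow to the right and rows downward; lengths in m; the calibration is good to about 2 mm. A picture is of the moment at which its call begins: read the wrist's pose just before it. calibration takes no time and is no camera call; for the wrist camera it gives the pose at the moment of the call.
- sign_off(): hands the job in; it is judged then, once.
The state is a dict: "clock": time; "qpos": joint angles; "qd": joint speeds; "effort": joint torques, N m; "position": TCP position; "ee_rot": TCP orientation; "contact_force": force on the tool from outside, world axes, zero at the start; "moment": the same for the moment, N m; "width": finger opening in m; "gripper_force": force on a finger pad.
Only numpy, scipy, OpenCV 4.12 (cv2) and the standard library are available. Lean on these libraries where they do the work, as an engineer would, in place of code of your own. Each camera call takes 0.05 s, during which the arm holds its last target. There are 200 camera calls.

## Working session

There is one attempt and no reset: what is moved stays moved. The work goes in short steps, Python scripts to look and compute and a tool call to move; the robot and the scene stay as the last step left them, time stands still between calls to the robot, and variables do not carry over. Pictures are saved under pics/ and viewed, at most 10 in all, crops included, and the job is handed in when it is done.

Besides the shell and the picture viewer there is one more tool, called after ">>>" as a command line: name --argument value ..., lists and objects as JSON in quotes. apply_moves: Moves the arm, as the interface text tells. Its arguments: {"type":"object","properties":{"steps":{"type":"array","items":{"type":"number"}},"jaw":{"type":"number"},"newtons":{"type":"number"}},"required":["steps"]}

```bash
mkdir -p pics; python3 - <<'E'
from rig import *
import cv2
for n in("scene","top"):
    cv2.imwrite(f"pics/{n}0.png",get_image(n)[...,::-1])
    c=calibration(n);print(n,c)
s=get_state();print(s)
E
```

```text
scene {'fx': 424.43598732099616, 'fy': 424.43598732099616, 'cx': 321.4534987063202, 'cy': 201.4909067404338, 'xyz': array([0.09740566, 0.92973057, 0.68280739]), 'rotation': array([-0.24908974, -0.13843185,  0.43916636,  0.85201164])}
top {'fx': 450.94306891806445, 'fy': 450.94306891806445, 'cx': 318.85469155443434, 'cy': 206.51859680195736, 'xyz': array([0.36310544, 0.28600776, 0.98042795]), 'rotation': array([-0.67203052, -0.06986688,  0.08081543,  0.73277723])}
{'clock': 0.1, 'qpos': array([-1.35400557e+00,  2.76531579e-01,  1.50604542e+00,  2.65764661e-06,
        1.36068254e+00, -1.21017306e-01]), 'qd': array([ 2.46763791e-04, -2.80396383e-04, -4.09668115e-03,  1.90909748e-03,
        7.68797737e-04,  6.01053519e-05]), 'effort': array([ 1.53405439e-03, -4.17700624e+01, -2.46404868e+01, -8.93569745e-05,
        5.81594548e-03, -9.05151921e-06]), 'position': array([ 0.19044805, -0.54203196,  0.23051081]), 'ee_rot': array([-8.32550929e-04,  9.85769298e-01,  1.68101744e-01, -3.85977808e-05]), 'contact_force': array([-0.32612989, -0.21545964, -1.04499397]), 'moment': array([0.03807628, 0.06650072, 0.00451493]), 'gripper_force': 0.0, 'width': 0.08537971269959173}
```

View pics/scene0.png

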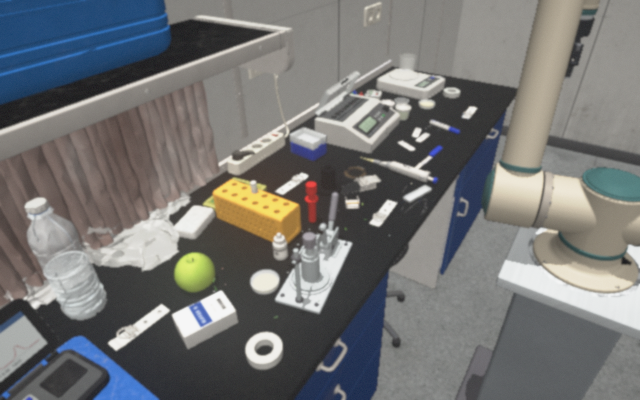

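View pics/top0.png

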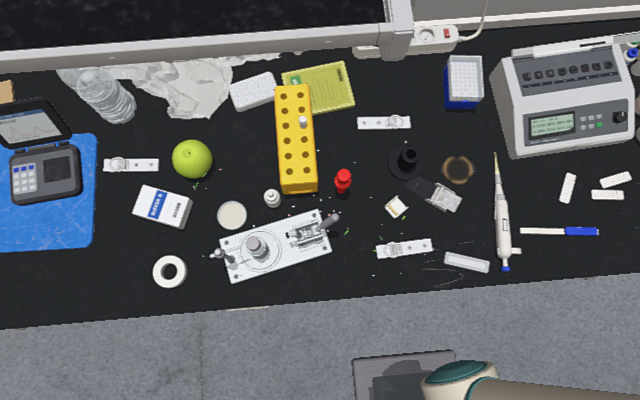

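Candidates: the grey-knobbed piston in the press at top (257,243) / scene (310,243); a red look-alike at top (343,180) / scene (311,200); a black cylinder or piston at top (405,160); a peg in the yellow rack at top (302,120). I choose the grey one in the white stand and check it in a close crop.

```bash
python3 - <<'E'
import cv2,numpy as np
a=cv2.imread("pics/scene0.png")[185:315,260:360]; b=cv2.imread("pics/top0.png")[195:290,200:350]
a=cv2.resize(a,None,fx=4.5,fy=4.5,interpolation=cv2.INTER_CUBIC)
b=cv2.resize(b,None,fx=5,fy=5,interpolation=cv2.INTER_CUBIC)
cv2.imwrite("pics/a.png",a);cv2.imwrite("pics/b.png",b)
E
```

```text
(no output)
```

View pics/a.png

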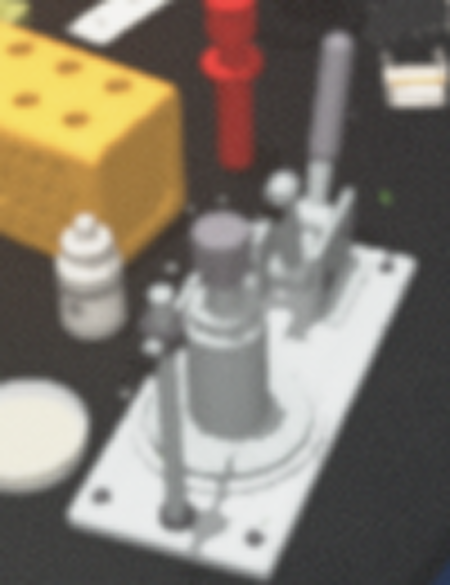

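View pics/b.png

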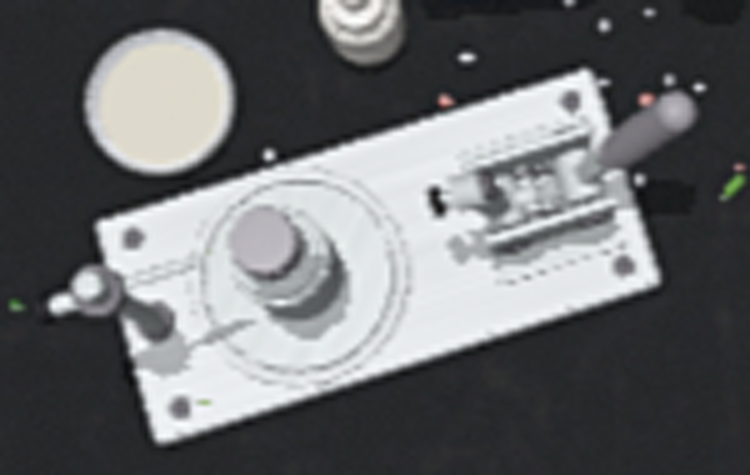

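The crops confirm the grey ribbed knob at scene (309,236) / top (253,243), the gauge post to its left and the raised handle at upper right. Now I triangulate these.

```bash
cat >h.py <<'E'
import numpy as np
from scipy.optimize import least_squares
from scipy.spatial.transform import Rotation as R
def rot(c): q=c["rotation"];return R.from_quat([q[1],q[2],q[3],q[0]]).as_matrix()
def proj(c,p):
    d=(np.atleast_2d(p)-c["xyz"])@rot(c); return np.c_[c["cx"]-c["fx"]*d[:,0]/d[:,2],c["cy"]+c["fy"]*d[:,1]/d[:,2]]
def tri(obs):
    f=lambda p:np.concatenate([proj(c,p)[0]-u for c,u in obs]); s=least_squares(f,[.4,.3,.1]); return s.x,np.round(s.fun,1)
def onz(c,u,z):
    d=rot(c)@[(u[0]-c["cx"])/c["fx"],-(u[1]-c["cy"])/c["fy"],-1]; return c["xyz"]+d*(z-c["xyz"][2])/d[2]
E
python3 - <<'E'
from rig import *; from h import *
np.set_printoptions(precision=4,suppress=True)
S,T=calibration("scene"),calibration("top")
A=lambda x,y:(x/4.5+260-.4,y/4.5+185-.4); B=lambda x,y:(x/5+200-.4,y/5+195-.4)
P=dict(knobtop=((221,228),(263,240)),griptip=((338,42),(678,108)),posttop=((160,292),(93,285)),c1=((70,515),(97,222)),c2=((268,578),(157,443)),c3=((415,262),(660,285)))
for k,(a,b) in P.items(): print(k,*tri([(S,A(*a)),(T,B(*b))]))
for b in ((97,222),(157,443),(660,285),(588,70)): print(onz(T,B(*b),.012))
w=calibration("wrist");s=get_state();print(w,s["position"])
E
```

```text
knobtop [0.4872 0.396  0.135 ] [ 0.  0. -0. -0.]
griptip [0.5252 0.2349 0.1291] [-0.1 -0.   0.   0.1]
posttop [0.4743 0.4577 0.1493] [ 0.4  0.1 -0.2 -0.3]
c1 [0.5185 0.4827 0.0108] [-0.4 -0.1  0.2  0.4]
c2 [0.4224 0.462  0.0072] [-0.3 -0.1  0.2  0.3]
c3 [0.4713 0.243  0.0104] [ 0.  0. -0. -0.]
[0.5192 0.4829 0.012 ]
[0.4227 0.4614 0.012 ]
[0.471 0.243 0.012]
[0.5679 0.2657 0.012 ]
{'fx': 338.4702309328722, 'fy': 338.4702309328722, 'cx': 319.21599208194937, 'cy': 194.13051742412426, 'xyz': array([ 0.2531, -0.5205,  0.3739]), 'rotation': array([ 0.8084, -0.1088,  0.078 , -0.5733])} [ 0.1904 -0.542   0.2305]
```

>>> apply_moves --steps '[10,27,6,28,10,27,6,28,10,27,6,28,10,27,6,28,10,27,6,28,10,27,6,28,10,27,6,28,10,27,6,28]' --jaw 255 --newtons 40

```text
clock: 0.77
position: [0.292, -0.2664, 0.2927]
ee_rot: [-0.001, 0.915, 0.404, 0.002]
contact_force: [-0.6, -1.0, -0.0]
width: -0.0004
gripper_force: 0.0
```

>>> apply_moves --steps '[11,27,0,28,11,27,0,28,11,27,0,28,11,27,0,28,11,27,0,28,11,27,0,28,11,27,0,28,11,27,0,28]'

```text
clock: 1.43
position: [0.4023, 0.0043, 0.291]
ee_rot: [-0.002, 0.788, 0.615, 0.002]
contact_force: [-0.3, -0.9, 0.1]
width: -0.0003
gripper_force: 0.0
```

>>> apply_moves --steps '[11.4,27.2,0,27.15,11.4,27.2,0,27.15,11.4,27.2,0,27.15,11.4,27.2,0,27.15,11.4,27.2,0,27.15,11.4,27.2,0,27.15,11.4,27.2,0,27.15,11.4,27.2,0,27.15]'

```text
clock: 2.1
position: [0.5172, 0.2752, 0.2894]
ee_rot: [-0.001, 0.624, 0.781, 0.002]
contact_force: [0.3, -0.2, 0.6]
width: 0.0001
gripper_force: 0.0
```

```bash
python3 - <<'E'
from rig import *; from h import *; import cv2,pickle
np.set_printoptions(precision=4,suppress=True)
c=calibration("wrist"); im=get_image("wrist")[...,::-1]; cv2.imwrite("pics/w1.png",im); pickle.dump(c,open("w1.pkl","wb"))
s=get_state(); print(s["position"],s["ee_rot"],c["xyz"])
y=.2185; ax=np.array([.4872,.396,0]); M=R.from_euler("z",y).as_matrix()
for p in ((0,0,.134),(0,.024,.12),(0,.064,.15),(0,-.126,.042),(0,-.168,.133)): print(p,proj(c,ax+M@p))
cv2.imwrite("pics/w1b.png",cv2.resize(im,(800,500),interpolation=cv2.INTER_CUBIC))
E
```

```text
[0.516  0.2725 0.2894] [-0.0007  0.6244  0.7811 -0.0002] [0.5019 0.3394 0.433 ]
(0, 0, 0.134) [[316.8554  27.6632]]
(0, 0.024, 0.12) [[317.0114  -0.3921]]
(0, 0.064, 0.15) [[316.8366 -75.3627]]
(0, -0.126, 0.042) [[317.2262 162.5716]]
(0, -0.168, 0.133) [[316.5996 223.3508]]
```

View pics/w1b.png

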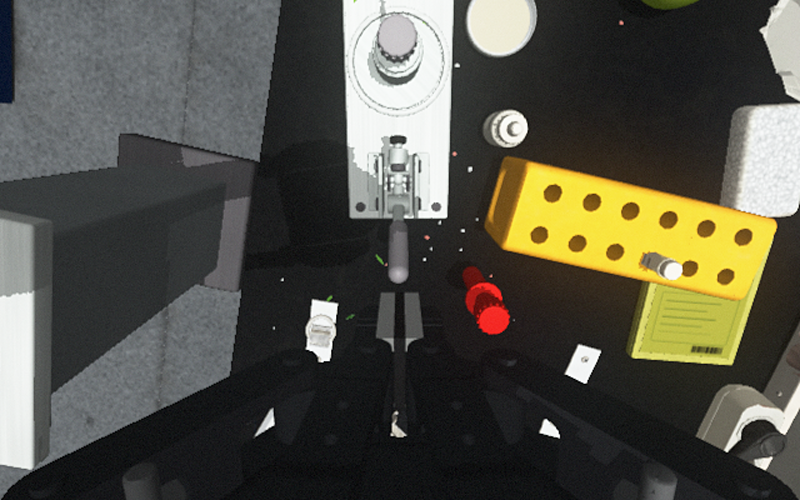

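The wrist view confirms the grey grip under column 398 (view scale), its tip at (399,275), the shut fingers in line with it, the knob at (398,33), and the red piston clear at (490,310). Descending beside the handle on the nest side.

>>> apply_moves --steps '[0,0,-4,0,0,0,-8,0,0,0,-12,0,0,0,-15,0,0,0,-17,0,0,0,-17.8,0,0,0,-17.8,0,0,0,-17.8,0]'

```text
clock: 2.82
position: [0.5151, 0.2687, 0.114]
ee_rot: [0.0, 0.626, 0.78, 0.0]
contact_force: [0.4, -0.3, -0.3]
width: 0.0002
gripper_force: 0.0
```

>>> apply_moves --steps '[0.1,-0.5,0,0,0.2,-1.0,0,0,0.3,-1.5,-0.2,0,0.4,-2.0,-0.5,0,0.5,-2.4,-0.75,0,0.6,-2.7,-0.95,0,0.6,-2.7,-0.95,0,0.6,-2.7,-0.95,0]'

```text
clock: 3.48
position: [0.5202, 0.242, 0.1034]
ee_rot: [-0.0, 0.626, 0.78, -0.001]
contact_force: [0.2, -0.5, -0.4]
width: -0.0
gripper_force: 0.0
```

>>> apply_moves --steps '[0.1,-0.5,-0.4,0,0.2,-0.95,-0.8,0,0.3,-1.4,-1.25,0,0.4,-1.7,-1.65,0,0.5,-2.0,-2.1,0,0.5,-2.25,-2.5,0,0.55,-2.45,-2.9,0,0.55,-2.45,-2.9,0]'

```text
clock: 4.15
position: [0.5258, 0.2173, 0.0738]
ee_rot: [-0.0, 0.626, 0.78, -0.001]
contact_force: [0.5, 0.2, -0.5]
width: -0.0001
gripper_force: 0.0
```

```bash
python3 - <<'E'
from rig import *; import cv2
im=get_image("wrist")[...,::-1]; cv2.imwrite("pics/w2.png",im[0:300,180:460])
print(get_state()["contact_force"],get_state()["position"])
E
```

```text
[-0.44611264  0.19494816  0.06299872] [0.52582494 0.21762681 0.07415589]
```

View pics/w2.png

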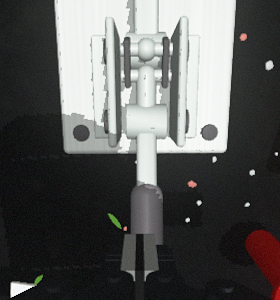

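The view shows the grip (145,210) below the fingertips and being carried down. Pushing on to the stop.

>>> apply_moves --steps '[0.05,-0.2,-0.4,0,0.1,-0.35,-0.8,0,0.1,-0.45,-1.1,0,0.1,-0.55,-1.4,0,0.1,-0.55,-1.6,0,0.1,-0.6,-1.8,0,0.1,-0.6,-1.9,0,0.1,-0.6,-1.9,0]'

```text
clock: 4.87
position: [0.5275, 0.2122, 0.0583]
ee_rot: [0.001, 0.626, 0.78, 0.001]
contact_force: [-4.4, -1.3, 16.2]
width: -0.0
gripper_force: 8.1
```

>>> apply_moves --steps '[0,0,-0.2,0,0,0,-0.3,0,0,0,-0.3,0,0,0,-0.3,0]'

```text
clock: 5.2
position: [0.5278, 0.2122, 0.0577]
ee_rot: [0.001, 0.626, 0.78, 0.001]
contact_force: [-8.6, -1.8, 31.2]
width: 0.0003
gripper_force: 15.3
```

>>> apply_moves --steps '[0,0,1,0,0,0,4,0,0,0,8,0,0,0,12,0,0,0,16,0,0,2,18,0,0,4,18,0,0,4,18,0]'

```text
clock: 5.87
position: [0.5281, 0.2551, 0.2348]
ee_rot: [0.001, 0.625, 0.78, 0.003]
contact_force: [-0.4, 0.9, -1.0]
width: -0.0001
gripper_force: 0.0
```

```bash
python3 - <<'E'
from rig import *; from h import *; import cv2,pickle
np.set_printoptions(precision=4,suppress=True)
c=calibration("wrist"); im=get_image("wrist")[...,::-1]; pickle.dump(c,open("w3.pkl","wb"))
s=get_state(); print(s["position"],s["ee_rot"],c["xyz"])
cv2.imwrite("pics/w3.png",im)
cv2.imwrite("pics/w3b.png",cv2.resize(im[0:320,180:460],None,fx=1.8,fy=1.8,interpolation=cv2.INTER_CUBIC))
E
```

```text
[0.5272 0.2531 0.2332] [0.0003 0.6251 0.7805 0.0006] [0.5124 0.3194 0.3783]
```

View pics/w3b.png

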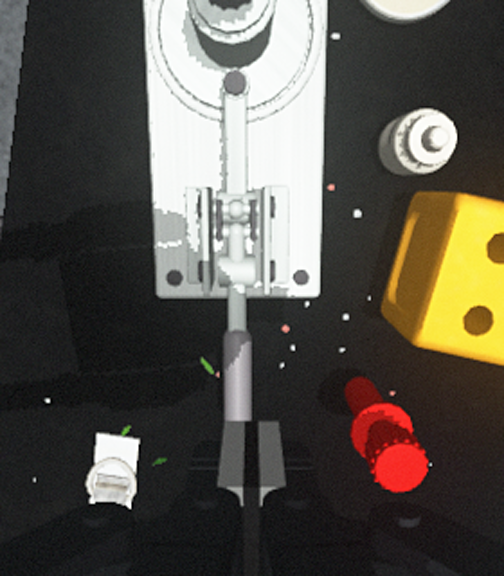

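The clamp arm lies flat with its foot at (235,80) pressed on the cylinder's foot; handle locked. Now two wrist views of the pointer and piston.

>>> apply_moves --steps '[-0.8,3,0,0,-1.6,6,-1,0,-2.4,8,-2,0,-3.1,10.4,-3.5,0,-3.1,10.4,-3.5,0,-3.1,10.4,-3.5,0,-3.1,10.4,-3.5,0,-3.1,10.4,-3.5,0]'

```text
clock: 6.58
position: [0.4967, 0.3548, 0.1979]
ee_rot: [0.0, 0.626, 0.78, -0.0]
contact_force: [-0.5, -0.2, -0.3]
width: 0.0002
gripper_force: 0.0
```

```bash
cat >shot.py <<'E'
from rig import *; from h import *; import cv2,pickle,sys
np.set_printoptions(precision=4,suppress=True)
n=sys.argv[1]
c=calibration("wrist"); im=get_image("wrist")[...,::-1]; pickle.dump(c,open(n+".pkl","wb")); cv2.imwrite(f"pics/{n}.png",im)
s=get_state(); print(s["position"],s["ee_rot"],c["xyz"])
ax=np.array([.4872,.396,0]); M=R.from_euler("z",.2185).as_matrix()
print(proj(c,ax+np.array([(0,0,.134),(0,.024,.12),(0,.064,.15)])@M.T))
E
python3 shot.py v1
```

```text
[0.4968 0.3548 0.1983] [0.0004 0.6264 0.7795 0.0002] [0.4817 0.4198 0.3412]
[[319.9074 142.4306]
 [319.8184 101.5592]
 [319.7394  20.9258]]
```

>>> apply_moves --steps '[-3,0,0,0,-6,-1,0,0,-9,-1.8,-1,0,-12,-1.8,-4,0,-12.9,-1.8,-5.8,0,-12.9,-1.8,-5.8,0,-12.9,-1.8,-5.8,0,-12.9,-1.8,-5.8,0]'

```text
clock: 7.3
position: [0.3697, 0.3386, 0.1415]
ee_rot: [0.001, 0.626, 0.78, 0.002]
contact_force: [-0.2, -0.1, -0.1]
width: 0.0003
gripper_force: 0.0
```

```bash
python3 shot.py v2; python3 - <<'E'
import cv2,numpy as np
a=cv2.imread("pics/v1.png")[0:200,220:420];b=cv2.imread("pics/v2.png")[0:250,400:640]
a=cv2.resize(a,None,fx=2,fy=2,interpolation=cv2.INTER_CUBIC);b=cv2.resize(b,None,fx=1.6,fy=1.6,interpolation=cv2.INTER_CUBIC)
print(a.shape,b.shape)
cv2.imwrite("pics/v12.png",np.hstack([a,b]))
E
```

```text
[0.3699 0.3388 0.1416] [0.0009 0.6263 0.7796 0.0022] [0.3542 0.4032 0.2848]
[[597.9687 182.1524]
 [585.4588 126.7665]
 [670.9671  20.7178]]
(400, 400, 3) (400, 384, 3)
```

View pics/v12.png

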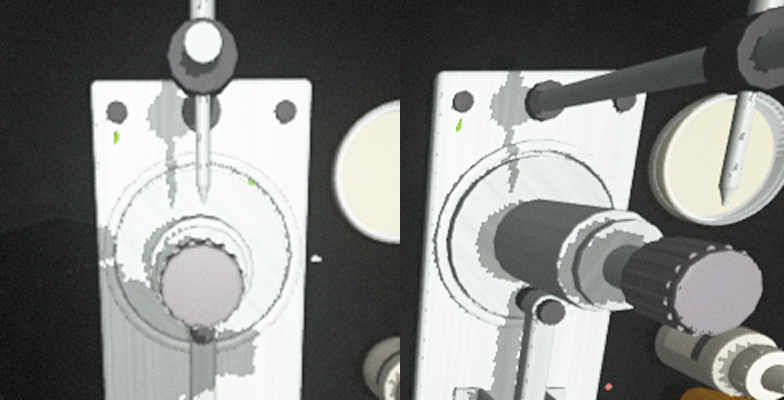

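Left half (v1): pointer tip at (204,202), knob top centred at (202,287). Right half (v2): tip at (723,205), knob top at (718,287). The clamp foot rests on the cylinder foot.

```bash
python3 - <<'E'
from rig import *; from h import *; import pickle
np.set_printoptions(precision=4,suppress=True)
v1,v2=[pickle.load(open(f"v{i}.pkl","rb")) for i in (1,2)]
a=lambda x,y:(x/2+220-.25,y/2-.25); b=lambda x,y:((x-400)/1.6+400-.2,y/1.6-.2)
for n,p,q in (("tip",(204,203),(723,206)),("knob",(202,287),(718,287)),("platecorner",(93,81),(439,72)),("foot",(202,334),(548,311)),("corner2",(310,82),(645,72))):
    print(n,*tri([(v1,a(*p)),(v2,b(*q))]))
print(get_state()["position"])
E
```

```text
tip [0.4831 0.4196 0.1283] [-0.   0.4  0.  -0.3]
knob [0.4877 0.3967 0.1332] [ 0.3 -1.9 -0.2  1.4]
platecorner [0.4234 0.4609 0.0093] [-0.   0.2  0.  -0.2]
foot [0.495  0.3655 0.0426] [ 0.2 -1.1 -0.2  0.9]
corner2 [0.5194 0.4821 0.0076] [ 0.  -0.1 -0.   0.1]
[0.3699 0.3388 0.1416]
```

>>> apply_moves --steps '[0,0,4,0,3,0.5,7,0,7,1,7,0,11,2,7,0,15,3,7,0,19,4,7,0,22,5,5,0,25.4,5.6,3,0]'

```text
clock: 8.02
position: [0.6256, 0.3953, 0.1722]
ee_rot: [0.001, 0.626, 0.78, 0.003]
contact_force: [-0.2, 0.3, -1.0]
width: 0.0001
gripper_force: 0.0
```

>>> apply_moves --steps '[0,0,0,0,0,0,0,0,0,0,0,0,0,0,0,0]'

```text
clock: 8.35
position: [0.6212, 0.394, 0.1718]
ee_rot: [0.0, 0.626, 0.78, 0.001]
contact_force: [0.1, -0.5, -0.4]
width: -0.0003
gripper_force: 0.0
```

```bash
python3 shot.py v3; python3 - <<'E'
import cv2,numpy as np
a=cv2.imread("pics/v3.png")[60:210,0:130];b=cv2.imread("pics/v2.png")[60:210,530:640]
f=lambda i:cv2.resize(i,None,fx=3.3,fy=3.3,interpolation=cv2.INTER_CUBIC)
h=np.hstack([f(a),f(b)]);print(f(a).shape,h.shape)
cv2.imwrite("pics/v32.png",h)
E
```

```text
[0.621  0.3942 0.1722] [0.0006 0.6258 0.78   0.0014] [0.606  0.4587 0.3152]
[[ 80.51   169.5054]
 [ 89.3739 122.8999]
 [ 29.4958  35.9244]]
(495, 429, 3) (495, 792, 3)
```

View pics/v32.png

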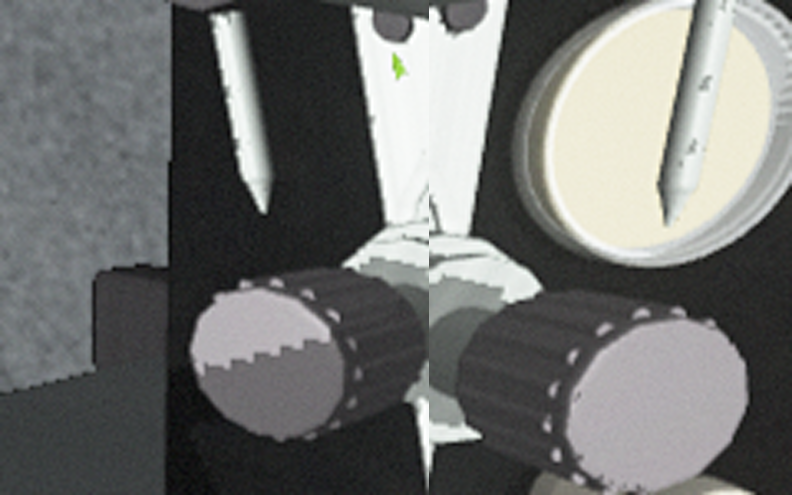

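v3 (left): tip (265,214), knob top centre (268,364). v2 (right): tip (670,226), knob top centre (658,403).

```bash
python3 - <<'E'
from rig import *; from h import *; import pickle
np.set_printoptions(precision=4,suppress=True)
v1,v2,v3=[pickle.load(open(f"v{i}.pkl","rb")) for i in (1,2,3)]
a=lambda x,y:(x/3.3-.35,y/3.3+60-.35); b=lambda x,y:((x-429)/3.3+530-.35,y/3.3+60-.35)
c1=lambda x,y:(x/2+220-.25,y/2-.25)
for n,r,p,q in (("tip",(204,203),(265,214),(670,226)),("knob",(202,285),(268,364),(658,403))):
    print(n,*tri([(v3,a(*p)),(v2,b(*q))]),*tri([(v1,c1(*r)),(v3,a(*p)),(v2,b(*q))]))
print(get_state()["position"])
E
```

```text
tip [0.4829 0.4195 0.1291] [ 0.  -0.4 -0.   0.3] [0.4829 0.4196 0.1291] [-0.3  0.4  0.2 -0.5  0.1  0.1]
knob [0.4875 0.3961 0.1342] [ 0.  -0.5 -0.   0.4] [0.4876 0.3961 0.1342] [-0.2  0.1  0.1 -0.5  0.1  0.3]
[0.621  0.3942 0.1722]
```

>>> apply_moves --steps '[0,0,3,0,-3,0,3.5,0,-6.5,0.1,3.5,0,-10,0.2,3.5,0,-13.4,0.2,3.5,0,-13.4,0.2,3.5,0,-13.4,0.2,3.5,0,-13.4,0.2,3.5,0]' --jaw 0

```text
clock: 9.07
position: [0.4874, 0.3963, 0.207]
ee_rot: [0.001, 0.626, 0.78, 0.002]
contact_force: [0.2, -0.1, -0.4]
width: 0.0852
gripper_force: 0.0
```

>>> apply_moves --steps '[0,0,0,0,0,0,0,0,0,0,0,0,0,0,0,0]'

```text
clock: 9.4
position: [0.4879, 0.3958, 0.2044]
ee_rot: [0.0, 0.626, 0.78, -0.0]
contact_force: [-0.2, -1.0, 0.0]
width: 0.085
gripper_force: 0.0
```

>>> apply_moves --steps '[0,0,-3,0,0,0,-6,0,0,0,-8,0,0,0,-9.5,0,0,0,-10.2,0,0,0,-10.2,0,0,0,-10.2,0,0,0,-10.2,0]'

```text
clock: 10.07
position: [0.4881, 0.3965, 0.104]
ee_rot: [0.0, 0.626, 0.78, 0.001]
contact_force: [0.1, -0.8, 0.5]
width: 0.0856
gripper_force: 0.0
```

>>> apply_moves --steps '[0,0,0,0,0,0,0,0,0,0,0,0,0,0,0,0,0,0,0,0,0,0,0,0,0,0,0,0,0,0,0,0]' --jaw 255 --newtons 30

```text
clock: 10.73
position: [0.4875, 0.3962, 0.1033]
ee_rot: [0.0, 0.626, 0.78, 0.001]
contact_force: [0.9, -0.1, 3.1]
width: 0.0252
gripper_force: 29.5
```

>>> apply_moves --steps '[0,0,0.2,0,0,0,0.4,0,0,0,0.6,0,0,0,0.8,0,0,0,1,0,0,0,1,0,0,0,1,0]'

```text
clock: 11.32
position: [0.4872, 0.396, 0.1132]
ee_rot: [0.0, 0.626, 0.78, 0.0]
contact_force: [1.5, 0.7, -1.4]
width: 0.025
gripper_force: 29.7
```

>>> apply_moves --steps '[0,0,0.3,0,0,0,0.6,0,0,0,0.9,0,0,0,1.2,0,0,0,1.5,0,0,0,1.8,0,0,0,2,0,0,0,2,0]'

```text
clock: 11.98
position: [0.487, 0.396, 0.1335]
ee_rot: [0.0, 0.626, 0.78, 0.0]
contact_force: [1.2, 0.6, -1.0]
width: 0.0251
gripper_force: 29.8
```

>>> apply_moves --steps '[0,0,0.2,0,0,0,0.4,0,0,0,0.6,0,0,0,0.8,0,0,0,1,0,0,0,1,0,0,0,1,0,0,0,1,0]'

```text
clock: 12.65
position: [0.4869, 0.396, 0.143]
ee_rot: [-0.0, 0.626, 0.78, 0.0]
contact_force: [1.0, -0.1, -2.4]
width: 0.0251
gripper_force: 29.8
```

```bash
python3 - <<'E'
from rig import *; import cv2,numpy as np
i=get_image("scene")[...,::-1]; t=cv2.imread("pics/scene0.png")
s=get_state(); print(s["position"],s["contact_force"],s["moment"])
f=lambda m:cv2.resize(m[200:290,270:350],None,fx=5,fy=5,interpolation=cv2.INTER_CUBIC)
cv2.imwrite("pics/s9.png",np.hstack([f(t),f(i)]))
E
```

```text
[0.48696405 0.39593254 0.14290832] [ 0.25601388  0.02984879 -1.8829362 ] [ 0.08632202 -0.19736115  0.00470326]
```

View pics/s9.png

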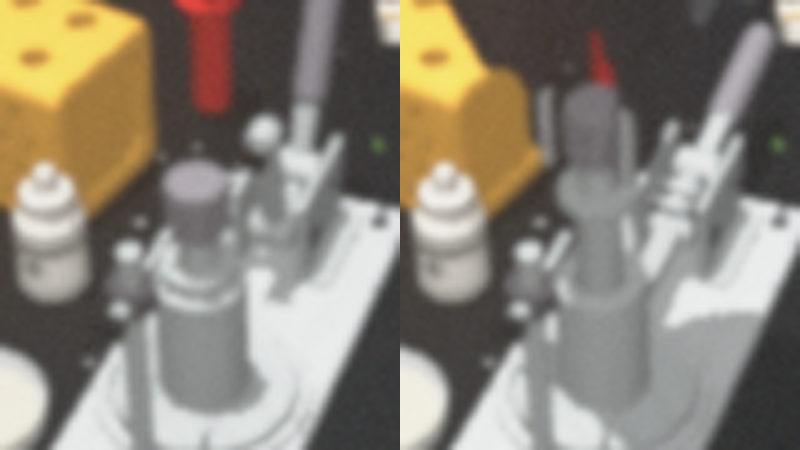

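The scene shows the piston raised with its collar at (597,190), the clamp arm down, and the bottle and dish unmoved. The lift so far is 39.6 mm of the 40.4 mm needed, and x has drifted 0.5 mm, so I make a fine correction.

>>> apply_moves --steps '[0.02,0,0.04,0,0.05,0.01,0.08,0,0.05,0.01,0.08,0,0.05,0.01,0.08,0,0.05,0.01,0.08,0,0.05,0.01,0.08,0]'

```text
clock: 13.2
position: [0.4873, 0.3959, 0.1435]
ee_rot: [-0.0, 0.626, 0.78, -0.0]
contact_force: [-0.1, -0.1, -1.9]
width: 0.0254
gripper_force: 29.8
```

```bash
python3 - <<'E'
from rig import *; from h import *
P=[];F=[]
for _ in range(8):
    get_image("scene"); s=get_state(); P.append(s["position"]);F.append(s["contact_force"])
print(np.mean(P,0).round(5),np.std(P,0).round(5),np.mean(F,0).round(2),s["qd"].round(4),s["width"],s["clock"])
S=calibration("scene"); print(proj(S,[[.4875,.3961,.0887],[.4875,.3961,.1283]]))
E
```

```text
[0.48746 0.39601 0.14358] [7.e-05 5.e-05 3.e-05] [-0.14  0.07 -2.32] [-0.0004  0.0005 -0.0002 -0.0006  0.0006 -0.0019] 0.025016802597500547 13.6
[[309.33428167 252.42547192]
 [308.67797862 237.79041447]]
```

Side force is about 0.15 N, the weight is carried, the lift is 40.3 mm (target 40.4), and the collar sits at the predicted pixel.

```bash
python3 -c "
from rig import *
print(sign_off())"
```

```text
the job is handed in; nothing more can be done
None
```

I handed the job in at 13.6 s with the clamp locked and the piston held still. It was raised 40.3 mm against a measured 40.4 mm to the pointer, with side force about 0.15 N. I never touched the pointer, bottle or dish; `sign_off()` gave no verdict.

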